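Uncouple the blow nozzle and put it in its holder

ROBOT

A 6-joint arm with a two-finger parallel gripper is mounted at the origin on the work surface. World frame = base frame: x ahead of the robot, y to its left, z up, the work surface at z = 0. Lengths are in m, angles in degrees, forces in N, time in s.
With the tool pointing down it reaches from about 0.35 to 1 m from the base axis. Payload 7.1 kg.
Tool frame: the origin (TCP) lies midway between the tips of the shut fingers; the grasp point (between the pads) lies bot.grasp_offset behind it (bot.grasp_offset is the distance from the TCP to the grasp point, in m); z points along the fingers, y is the direction in which the jaws open and shut (so a half turn about z gives the same grasp; the last joint's range is limited). The gripper opens to 85 mm and grips with 20 to 120 N. Pads are 22 mm wide; open, the fingers measure 114 mm over their backs; the gripper's body (76 mm by 85 mm) begins 54 mm behind the grasp point. The pads swing forward as they close: fully open they stand 13 mm farther back than shut.
Start: joints at [64.973, 24.242, 93.386, -0, 62.372, -1.089], TCP at [0.254, 0.571, 0.204] pointing down, gripper open.
Joint ranges: [-172.04, 172.04], [-51.8, 120.97], [4.93, 147.93], [-75.15, 255.16], [6.16, 154.13], [-145.62, 145.62]. Speed limits (degrees/s): [136.94, 136.94, 172.46, 180, 180, 180].

INTERFACE

Orientations are given as a 3x3 rotation matrix whose columns are the frame's x, y, z axes.
In Python, from cell import bot gives the robot as it stands. The module is installed in compiled form; this text tells all that it offers.
- The arm moves only by the shell command python3 -m inch 'ROWS' [FORCE]. ROWS is text: rows parted by semicolons, each of 7 numbers parted by spaces: the turn, a rotation vector about the world's x, y, z in rad, then the shift along the world's x, y, z in units of 25 mm (1.0 is 25 mm), then the finger opening in mm, from 0 to 85.4. A call has 1 to 20 rows; each row shifts and turns the pose as measured when the row begins; what a row does not reach is not made up. A row lasts 1/10 s, in which the tool goes at most 50 mm and 8.59 degrees, less where a joint would pass 70% of its speed; a pose out of reach is approached as far as the arm can. A call is refused whole if a number of a shift passes 1 or a number of a turn 0.15, either way. A call with a gripper value outside its range is refused whole. The fingers move at their own pace and stop on an object; FORCE is the grip in N (left out, the last holds). Time passes only in rows, so rows that do not move let the fingers close. It gives the time, the measured TCP pose, the force and the opening at its end, in the units of the state.
- bot.get_state(): the state, without advancing time (a new reading comes with each control period).
- bot.grab_frame(name): name is "scene" or "top" or "wrist"; returns the picture (400x640x3 uint8, red, green, blue); there is no depth.
- bot.camera_info(name): a dict with "K" (3x3 intrinsics, pixels), "world_from_camera" (4x4, takes a point from camera to world coordinates). Camera axes: x right, y up, looking along -z (the intrinsics and any distortion apply to the point x, -y, -z); pixel columns grow to the right and rows downward; lengths in m; the calibration is good to about 2 mm. A picture is of the moment at which its call begins: read the wrist's pose just before it. camera_info takes no time and is no camera call; for the wrist camera it gives the pose at the moment of the call.
- bot.finish_job(): hands the job in, once; it reports no verdict.
Trained networks look in the newest picture that a camera, given by its name, has taken for a name from the list of things; names that differ only in an ending like _2 or _b are one class to them, and where a whole thing is asked for, a point or a joint stands for the part that bears it (a point fixed in the world has none). Each returns a list of dicts, best first, with "score" (0 to 1); they miss things now and then, are a little off and sometimes report something else, mostly with a low value. They report only what shows in the picture. A call takes as long as a camera call.
- bot.search_frame(camera, query): "location" ([x, y, z] in m, in the coordinates of the camera as it stood for that picture, good to about 4 mm: the middle of the surface that is visible of it).
- bot.landmark_of(camera, query): "location" ([x, y, z] in m, in the coordinates of the camera as it stood for that picture, good to about 4 mm: a listed point, or the origin of a listed thing).
The state is a dict: "time": time; "joints": joint angles; "qvel": joint speeds; "effort": joint torques, N m; "tcp_pos": TCP position; "eef_rot": TCP orientation; "contact_force": force on the tool from outside, world axes, zero at the start; "moment": the same for the moment, N m; "width": opening from 0.0 (shut) to 1.0 (fully open).
Only numpy, scipy, OpenCV 4.12 (cv2) and the standard library are available. Lean on these libraries where they do the work, as an engineer would, in place of code of your own. Each camera call takes 0.05 s, during which the arm holds its last target.

TASK

Uncouple the steel blow nozzle from the upright quick coupling: press the coupling's sprung sleeve fully back, firmly but without forcing it against its stop, so that the nozzle kicks up, then pull the nozzle straight out so the sleeve snaps forward. Stand the nozzle upright, nose down and fully home, in the hole of the wooden holder in the pulled-out tray and let go of it. Leave everything else where it is.

Things in the scene. Friction and masses are not known exactly. Their poses are not given: they have to be found in the camera images.
- coupling: Air point: aluminium block 100 x 80 x 30 mm fixed to the table; on it a brass coupling body 28 mm across, mouth facing up 84 mm above the table. Origin on the table under its axis, z up; yaw does not matter. Round it a sprung steel sleeve: 36 mm barrel under a palm flange 84 mm across, 6 mm thick, bore 30 mm. The sleeve's height is set differently each time: flange top 75 to 89 mm above the table.
- sleeve (a joint): Retraction (pushing down) of the sleeve, m: 0 forward, 0.012 at the stop. Press the flange evenly with a fingertip either side of the nozzle. The spring gives 6 N rising to 12 N, then comes a hard stop: 14 to 18 N is fully back, over 25 N forces it. Only the last 1.5 mm frees the nozzle, which kicks up 9 mm; the sleeve then stays at 0.010 if let go and snaps to 0 with the nozzle out.
- nipple_grip (a point): Centre of the grip of the steel nozzle (nipple), 58 mm long, about 120 g. Grip: cylinder 26 mm across, 24 mm tall, this point half-way up; a 2 mm cone above. Below it a grooved plug 18 mm across, 32 mm long, ending 44 mm below this point. z up its axis. At first it stands in the coupling, this point 98 mm above the table, 107 mm once kicked up; from there the plug is out after 21 mm more.
- hole (a point): Centre of the mouth of the hole in the holder, a light wooden block 56 x 56 mm in the near end of the grey tray; 44 mm above the table. Hole 22 mm across, 24 mm deep, vertical. With the nozzle home (plug on the hole's floor) the grip's underside is 8 mm and its centre 20 mm above this point. Tray walls 40 mm high; the crate shelf (112 mm, small things on it to 152 mm) begins 175 mm away on the +y side.
- cup: Enamel cup, 80 mm across, 80 mm tall, bystander; origin at its underside.
- tumbler: Glass tumbler, 68 mm across, 105 mm tall, bystander; origin at its underside.
- brush: Hand brush, 240 mm long, lying, bystander; origin at the middle of its underside.
- dustpan: Folded grey dustpan, 200 x 220 x 36 mm, lying, bystander; origin at the middle of its underside.
- peg0: Loose orange clothes peg, 72 x 10 x 12 mm, lying in the tray behind the holder, bystander; origin at the middle of its underside.
- peg1: Loose orange clothes peg, 72 x 10 x 12 mm, lying in the tray behind the holder, bystander; origin at the middle of its underside.
- peg2: Loose orange clothes peg, 72 x 10 x 12 mm, lying in the tray behind the holder, bystander; origin at the middle of its underside.

How it is judged (in metres and radians):
On the way, in this order (a step that is already met when the one before it is completed fails the run):
1. the sleeve has been pressed back and the nozzle has kicked up, still in the coupling (value of joint sleeve above 0.009 m and z of nipple_grip in the frame of coupling between 0.104 and 0.117 m), for 0.1 s.
2. the nozzle is pulled out and the sleeve has snapped forward (value of joint sleeve below 0.002 m and z of nipple_grip in the frame of coupling above 0.131 m), for 0.1 s.
At the end, for the whole second after the job is handed in: The nozzle stands upright (within 0.15 rad) and at rest in the holder's hole, its grip centre within 5 mm of the hole's axis and 16 to 23.5 mm above the mouth (plug on the hole's floor), and the sleeve is forward (within 2 mm) (horizontal distance between nipple_grip and hole below 0.005 m and z of nipple_grip in the frame of hole between 0.016 and 0.0235 m and angle between nipple_grip's own z axis and vertical below 0.15 rad and linear speed of nipple below 0.02 m/s and value of joint sleeve below 0.002 m); the robot touches nothing.
It fails at once if the sleeve is forced against its stop (pressed with more than 25 N) (contact force between the fingers and sleeve above 25 N).
It fails at once if the nozzle is tipped over or dropped (angle between nipple_grip's own z axis and vertical above 0.7 rad or height (world z) of nipple_grip below 0.04 m).
It fails at once if a bystander is pushed 25 mm or more from its place, or the cup or tumbler is tipped (distance of any of cup, tumbler, brush, dustpan, peg0, peg1, peg2 from where it was at the start of the episode above 0.025 m or angle between any of cup, tumbler's own z axis and vertical above 0.3 rad).
It also fails if it takes over 58 s, if anything falls off the work surface, if the arm or the gripper's body presses on something with over 40 N, if the wrist force passes 120 N, or if a joint passes its speed limit or range.

## Working session

There is one attempt and no reset: what is moved stays moved. The work goes in short steps, Python scripts to look and compute and a shell command to move; the robot and the scene stay as the last step left them, time stands still between calls to the robot, and variables do not carry over. Pictures are saved under pics/ and viewed, and the job is handed in when it is done.

```bash
mkdir -p pics; cat > h.py <<'E'
import numpy as np, cv2
from cell import bot
def snap(cam,fn=None):
    T=np.array(bot.camera_info(cam)["world_from_camera"]); K=np.array(bot.camera_info(cam)["K"])
    im=bot.grab_frame(cam)
    if fn: cv2.imwrite("pics/"+fn,cv2.cvtColor(im,cv2.COLOR_RGB2BGR))
    return im,T,K
def w(T,l): return (T@np.r_[l,1])[:3]
def lm(cam,T,q,f="landmark_of",n=2):
    r=getattr(bot,f)(cam,q)
    for d in r[:n]: print(cam,q,f,round(d["score"],2),np.round(w(T,d["location"]),4))
    if not r: print(cam,q,"none")
E
python3 - <<'E'
from h import *
print(bot.get_state(),bot.grasp_offset)
for c in ["scene","top","wrist"]:
    im,T,K=snap(c,c+"0.png")
    for q in ["coupling","nipple_grip","hole"]: lm(c,T,q)
    lm(c,T,"sleeve","search_frame",1)
E
```

```text
{'time': 0.0, 'joints': array([ 6.49729572e+01,  2.42842021e+01,  9.34328550e+01, -2.07616895e-03,
        6.23733486e+01, -1.08995950e+00]), 'qvel': array([ 0.02017461, -0.06588079, -0.0091554 ,  0.06769836, -0.08330005,
        0.02578299]), 'effort': array([-5.75808099e-05, -5.57384098e+01, -2.81740469e+01, -3.37169695e-05,
        7.32389613e-03, -1.54056181e-05]), 'tcp_pos': array([0.25332523, 0.57069333, 0.20283848]), 'eef_rot': array([[-9.13998374e-01,  4.05717345e-01, -6.38424023e-04],
       [ 4.05717848e-01,  9.13997235e-01, -1.44330860e-03],
       [-2.05754180e-06, -1.57820173e-03, -9.99998755e-01]]), 'contact_force': array([-0.38281342, -0.23046149, -0.41391286]), 'moment': array([ 0.01695957, -0.06089726, -0.01586297]), 'width': 1.001718636866106} 0.0187
scene coupling landmark_of 0.66 [ 0.4812 -0.1058 -0.003 ]
scene nipple_grip landmark_of 0.41 [ 0.4814 -0.1036  0.0964]
scene hole landmark_of 0.59 [0.4745 0.2218 0.0437]
scene sleeve search_frame 0.81 [ 0.4864 -0.101   0.0838]
top coupling landmark_of 0.86 [ 0.4802 -0.1049  0.0017]
top nipple_grip landmark_of 0.52 [ 0.4825 -0.102   0.1026]
top hole landmark_of 0.69 [0.4766 0.2205 0.0431]
top sleeve search_frame 0.97 [ 0.4796 -0.1035  0.0779]
wrist coupling none
wrist nipple_grip none
wrist hole none
wrist sleeve none
```

View pics/scene0.png

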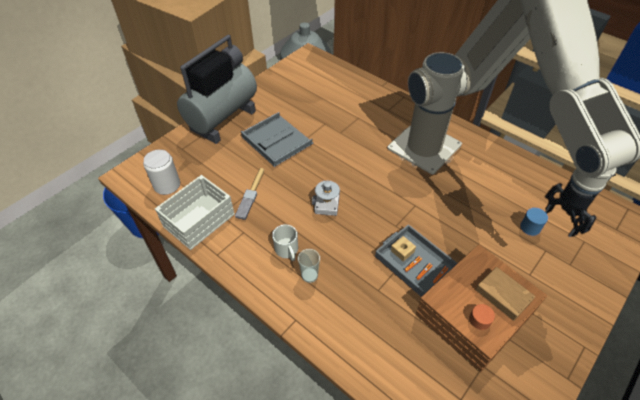

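View pics/top0.png

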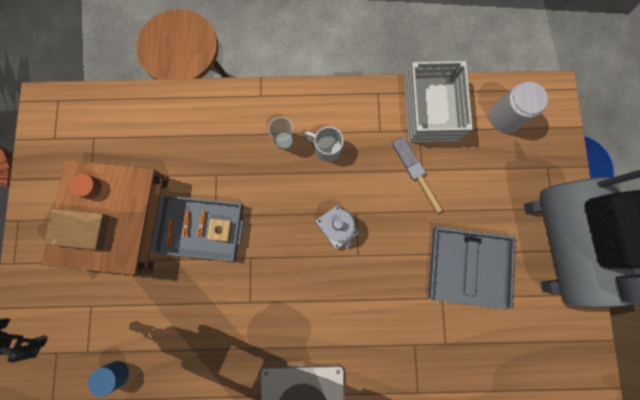

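The scene picture shows the coupling at about (327,195) and the holder in the tray at about (403,248). In the top picture they are at (340,228) and (219,230). Both agree with the networks to about 3 mm. I'll raise the arm and go over the hole first for a close look.

```bash
python3 -m inch '0 0 0 0 0 1 50; 0 0 0 0 0 1 50; 0 0 0 0 -0.3 1 50; 0 0 0 0.65 -1 0.3 50; 0 0 0 0.65 -1 0 50; 0 0 0 0.65 -1 0 50; 0 0 0 0.65 -1 0 50; 0 0 0 0.65 -1 0 50; 0 0 0 0.65 -1 0 50; 0 0 0 0.65 -1 0 50; 0 0 0 0.65 -1 0 50; 0 0 0 0.65 -1 0 50; 0 0 0 0.65 -1 0 50; 0 0 0 0.65 -1 0 50; 0 0 0 0.65 -1 0 50; 0 0 0 0.65 -1 0 50; 0 0 0 0.2 -1 0 50; 0 0 0 0 0 0 50' 40
python3 - <<'E'
from h import *
print(bot.get_state()["tcp_pos"])
im,T,K=snap("wrist","w1.png"); lm("wrist",T,"hole"); lm("wrist",T,"nipple_grip")
im,T,K=snap("top"); lm("top",T,"coupling"); lm("top",T,"nipple_grip")
E
```

```text
time: 2.55
tcp_pos: [0.4761, 0.1995, 0.2911]
eef_rot: [[-0.915, 0.403, 0.005], [0.403, 0.915, 0.003], [-0.003, 0.004, -1.0]]
contact_force: [0.1, 0.1, -1.0]
width: 0.585
[0.47608523 0.19945596 0.291106  ]
wrist hole landmark_of 0.71 [0.4801 0.2179 0.0439]
wrist nipple_grip landmark_of 0.94 [ 0.4807 -0.1047  0.0984]
top coupling landmark_of 0.64 [ 0.4838 -0.1046  0.0016]
top nipple_grip landmark_of 0.65 [ 0.4799 -0.1027  0.1014]
```

View pics/w1.png

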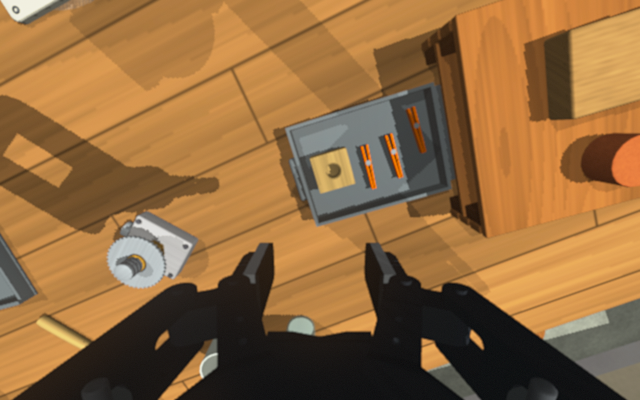

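The wrist picture shows the hole at about (333,170) and the nozzle and flange at about (133,264). I'll measure the hole by pixel and check it against the networks.

```bash
cat >> h.py <<'E'
def ray(T,K,u,v,z):
    d=T[:3,:3]@np.array([(u-K[0,2])/K[0,0],-(v-K[1,2])/K[1,1],-1]); o=T[:3,3]
    return o+d*(z-o[2])/d[2]
E
python3 - <<'E'
from h import *
im,T,K=snap("wrist")
print(T[:3,3],bot.camera_info("wrist").keys())
c=im[120:220,280:400]; cv2.imwrite("pics/c1.png",cv2.cvtColor(cv2.resize(c,None,fx=6,fy=6,interpolation=cv2.INTER_CUBIC),cv2.COLOR_RGB2BGR))
print(ray(T,K,333,170,.044))
E
```

```text
[0.41111705 0.22870151 0.46197654] dict_keys(['K', 'world_from_camera'])
[0.47606265 0.22653218 0.044     ]
```

View pics/c1.png

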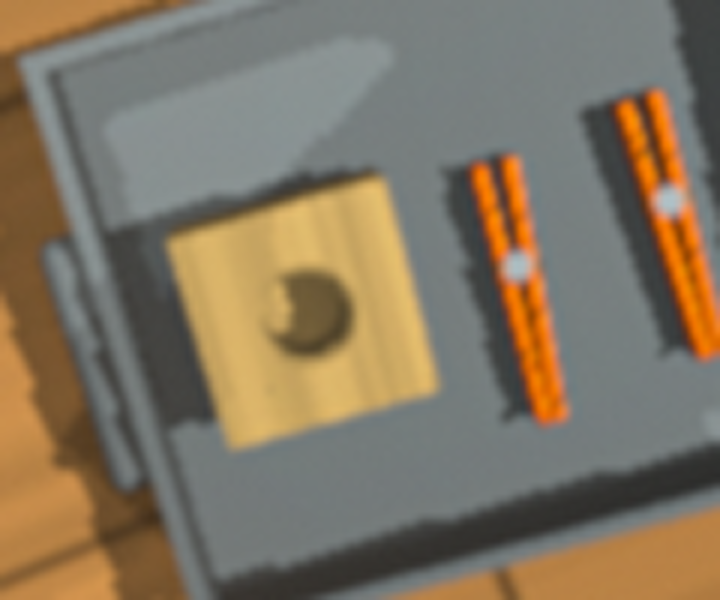

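```bash
python3 - <<'E'
from h import *
T=np.array(bot.camera_info("wrist")["world_from_camera"]);K=np.array(bot.camera_info("wrist")["K"])
print(ray(T,K,331,172.3,.044)); R=np.array(bot.get_state()["eef_rot"]);print(R)
for c in ["top","scene"]:
    im,T,K=snap(c)
    from functools import reduce
    p=np.linalg.inv(T)@np.array([.478,.221,.044,1]); u=K@np.array([p[0]/-p[2],-p[1]/-p[2],1]); print(c,u)
    u0,v0=int(u[0]),int(u[1]); cv2.imwrite(f"pics/c_{c}.png",cv2.cvtColor(cv2.resize(im[v0-25:v0+25,u0-30:u0+30],None,fx=10,fy=10,interpolation=cv2.INTER_CUBIC),cv2.COLOR_RGB2BGR))
E
```

```text
[0.47805939 0.22236217 0.044     ]
[[-0.91700412  0.39885096  0.00462058]
 [ 0.39886752  0.917002    0.00346989]
 [-0.00285311  0.0050249  -0.9999833 ]]
top [218.65520942 229.36387631   1.        ]
scene [403.48407464 245.53664081   1.        ]
```

View pics/c_top.png

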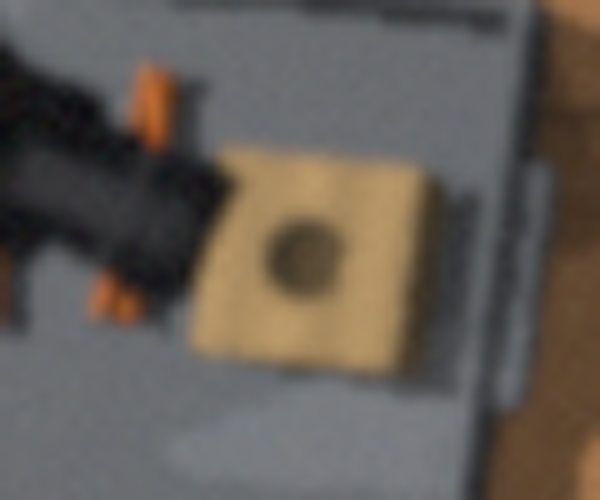

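The top picture puts the hole within 1 mm of (0.478, 0.2215), which the wrist ray also gives. Next, over to the coupling.

```bash
python3 -m inch '0 0 0 0 -1 0 50; 0 0 0 0 -1 0 50; 0 0 0 0 -1 0 50; 0 0 0 0 -1 0 50; 0 0 0 0 -1 0 50; 0 0 0 0 -1 0 50; 0 0 0 0 -1 0 50; 0 0 0 0 -1 -0.4 50; 0 0 0 0 -1 -0.5 50; 0 0 0 0.1 -1 -0.5 50; 0 0 0 0.1 -1 -0.5 50; 0 0 0 0 -1 -0.5 50; 0 0 0 0 -0.2 0 50; 0 0 0 0 0 0 50'
python3 - <<'E'
from h import *
im,T,K=snap("wrist","w2.png"); lm("wrist",T,"coupling"); lm("wrist",T,"nipple_grip"); lm("wrist",T,"sleeve","search_frame")
def pj(p):
    p=np.linalg.inv(T)@np.r_[p,1]; return (K@np.array([p[0]/-p[2],-p[1]/-p[2],1]))[:2]
print(bot.get_state()["tcp_pos"],pj([.481,-.1045,.112]),pj([.481,-.1045,.08]))
E
```

```text
time: 4.4
tcp_pos: [0.4806, -0.1074, 0.2304]
eef_rot: [[-0.922, 0.388, 0.009], [0.388, 0.922, 0.005], [-0.007, 0.008, -1.0]]
contact_force: [-0.1, 0.5, -0.5]
width: 0.581
wrist coupling landmark_of 0.57 [ 0.4785 -0.1024  0.0018]
wrist nipple_grip landmark_of 0.78 [ 0.4775 -0.1056  0.0965]
wrist sleeve search_frame 0.7 [ 0.471  -0.1036  0.0795]
wrist sleeve search_frame 0.2 [0.4964 0.3148 0.0172]
[ 0.48079517 -0.1063804   0.2309246 ] [321.22358965 194.36143577] [320.76783282 188.07471879]
```

View pics/w2.png

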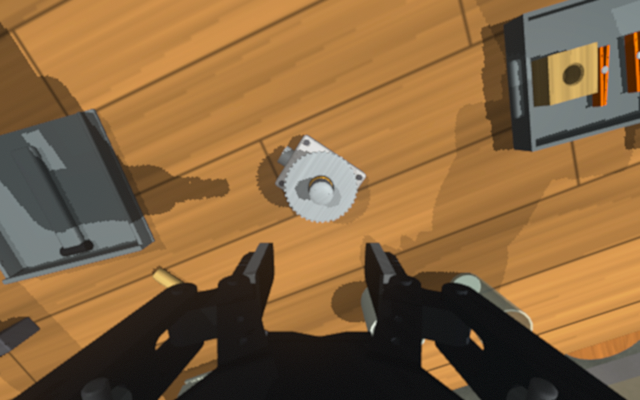

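The nozzle top shows at about (320,190). The fingers are level with it and the jaw axis crosses the flange. Zooming in to measure.

```bash
python3 - <<'E'
from h import *
im,T,K=snap("wrist")
cv2.imwrite("pics/c2.png",cv2.cvtColor(cv2.resize(im[130:230,260:380],None,fx=6,fy=6,interpolation=cv2.INTER_CUBIC),cv2.COLOR_RGB2BGR))
E
```

```text
(no output)
```

View pics/c2.png

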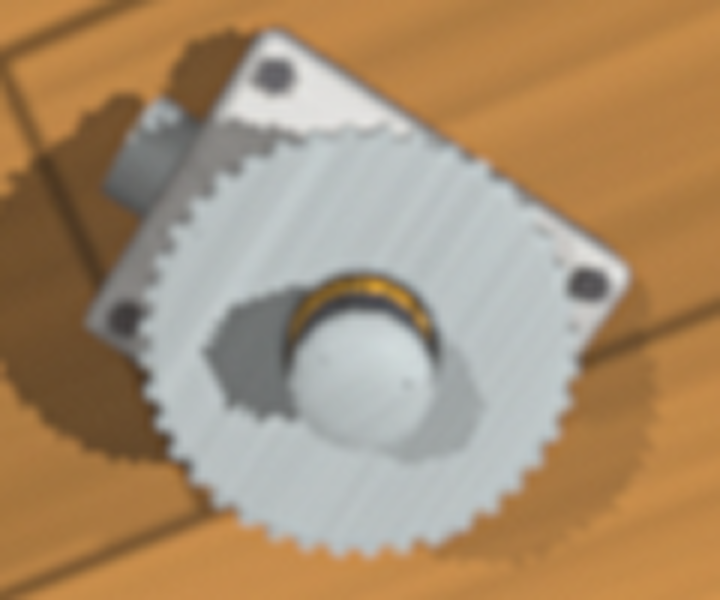

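```bash
python3 - <<'E'
from h import *
T=np.array(bot.camera_info("wrist")["world_from_camera"]);K=np.array(bot.camera_info("wrist")["K"])
print(ray(T,K,320.3,193.3,.111),ray(T,K,320,187,.08),K[0,0],T[2,3],T[2,3]-K[0,0]*.084/(73.)); s=bot.get_state();print(s["tcp_pos"],s["eef_rot"],s["contact_force"])
E
```

```text
[ 0.4802086  -0.10407975  0.111     ] [ 0.47992285 -0.10388338  0.08      ] 276.4897614221646 0.40143796400488285 0.0832853618204743
[ 0.48077971 -0.10640362  0.23089624] [[-0.92255466  0.38573022  0.01025166]
 [ 0.38578805  0.92257714  0.0043589 ]
 [-0.00777659  0.00797629 -0.99993795]] [-0.93664746  0.49730523  0.02174111]
```

```bash
python3 -m inch '-0.004 0.01 0 -0.03 0.1 -0.8 50; 0 0 0 0 0 -0.8 50; 0 0 0 0 0 -0.8 50; 0 0 0 0 0 -0.8 50; 0 0 0 0 0 -0.8 50; 0 0 0 0 0 0 50'
python3 - <<'E'
from h import *
s=bot.get_state();print(s["tcp_pos"],s["eef_rot"],s["contact_force"])
im,T,K=snap("wrist","w3.png")
im,T,K=snap("scene","s3.png"); cv2.imwrite("pics/s3c.png",cv2.cvtColor(cv2.resize(im[130:230,260:390],None,fx=6,fy=6,interpolation=cv2.INTER_CUBIC),cv2.COLOR_RGB2BGR))
E
```

```text
time: 5.25
tcp_pos: [0.4832, -0.0998, 0.1319]
eef_rot: [[-0.925, 0.38, 0.009], [0.38, 0.925, -0.001], [-0.009, 0.002, -1.0]]
contact_force: [0.1, 0.0, 0.1]
width: 0.581
[ 0.48318272 -0.09977376  0.13190133] [[-0.92504144  0.37975993  0.00898504]
 [ 0.37976347  0.9250826  -0.00137509]
 [-0.00883411  0.00214018 -0.99995869]] [0.063896   0.01274777 0.13143289]
```

View pics/w3.png

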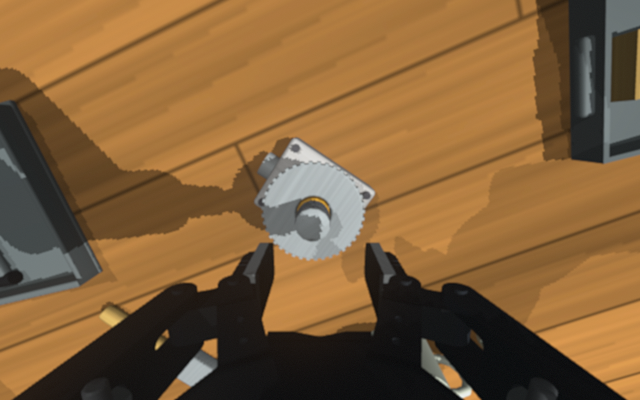

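View pics/s3c.png

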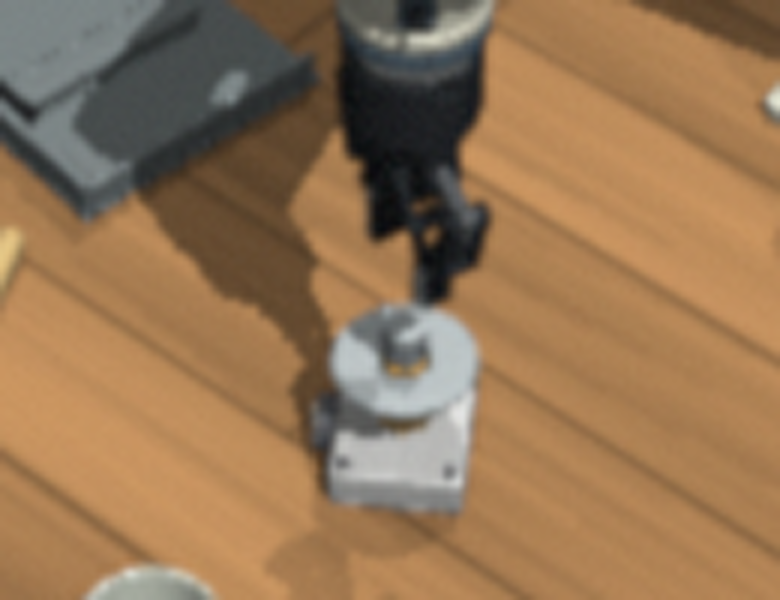

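The fingers straddle the nozzle (wrist picture: nozzle at (315,222), fingers at x 262 and 375). The TCP has drifted 3–4 mm off axis, so I'm correcting that with a settling row.

```bash
python3 -m inch '0.0014 0.009 0 -0.13 -0.17 0 50; 0 0 0 0 0 0 50; 0 0 0 0 0 0 50'; python3 -m inch '0 0.004 0 0 0 0 50;0 0 0 0 0 0 50'
```

```text
time: 5.65
tcp_pos: [0.4836, -0.105, 0.1372]
eef_rot: [[-0.925, 0.379, 0.008], [0.379, 0.925, -0.002], [-0.008, 0.001, -1.0]]
contact_force: [0.9, -0.0, -0.3]
width: 0.585
time: 5.85
tcp_pos: [0.4843, -0.1054, 0.1383]
eef_rot: [[-0.925, 0.38, 0.006], [0.38, 0.925, -0.003], [-0.006, -0.0, -1.0]]
contact_force: [-0.2, 0.2, 0.2]
width: 0.588
```

```bash
python3 -m inch '0.002 0.006 0 -0.2 0.05 -0.2 50;0.001 0.003 0 -0.03 0 -0.2 50;0 0 0 -0.01 0 -0.2 50'
```

```text
time: 6.15
tcp_pos: [0.4782, -0.1041, 0.123]
eef_rot: [[-0.925, 0.38, -0.002], [0.38, 0.925, 0.0], [0.002, -0.001, -1.0]]
contact_force: [-0.7, 0.4, -0.7]
width: 0.587
```

```bash
python3 - <<'E'
from h import *
for i in range(4):
    snap("top"); s=bot.get_state();print(s["time"],s["tcp_pos"],s["eef_rot"][:,2],s["contact_force"],s["qvel"])
E
```

```text
6.2 [ 0.4774613 -0.1039417  0.1221462] [-4.01023708e-03  7.99263799e-04 -9.99991640e-01] [-1.06297181 -0.03298112 -0.77930941] [-0.00604825 -0.37421454 -0.0672382  -0.05558018  1.40679781 -0.05252845]
6.25 [ 0.47749096 -0.10395127  0.12244853] [-4.22899668e-03  8.23200153e-04 -9.99990719e-01] [ 0.46452903  0.17888073 -0.76094805] [-0.01413799 -0.36215403 -0.64006709  0.04950828  0.73176899  0.08010309]
6.3 [ 0.47782128 -0.10402237  0.12284439] [-3.61889393e-03  6.84063457e-04 -9.99993218e-01] [-0.67291131 -0.29502876  0.27732161] [-0.0326516  -0.41271426 -0.61129149  0.06020317  0.09558433  0.05039793]
6.35 [ 0.47813938 -0.10408773  0.12314267] [-2.99240612e-03  5.12924690e-04 -9.99995391e-01] [ 0.54440762  0.24846939 -0.57189982] [-0.03086379 -0.37646997 -0.31160899 -0.01500456 -0.05989584 -0.02530327]
```

```bash
python3 -m inch '0 -0.003 0 0.06 0 -0.25 50;0 0 0 0 0 -0.25 50;0 0 0 0 0 -0.25 50; 0 0 0 0 0 -0.15 50;0 0 0 0 0 -0.05 50'
```

```text
time: 6.85
tcp_pos: [0.4801, -0.1041, 0.0974]
eef_rot: [[-0.925, 0.38, 0.001], [0.38, 0.925, 0.0], [-0.001, 0.001, -1.0]]
contact_force: [0.3, -0.4, -0.1]
width: 0.584
```

```bash
python3 - <<'E'
from h import *
snap("wrist","w4.png"); im,T,K=snap("scene"); cv2.imwrite("pics/s4c.png",cv2.cvtColor(cv2.resize(im[150:230,270:390],None,fx=6,fy=6,interpolation=cv2.INTER_CUBIC),cv2.COLOR_RGB2BGR))
s=bot.get_state();print(s["time"],s["tcp_pos"],s["eef_rot"][:,2],s["contact_force"])
E
```

```text
6.95 [ 0.4801884  -0.10416688  0.09769817] [ 1.00127265e-03  3.68160051e-04 -9.99999431e-01] [-0.18185025 -0.76547869 -0.13229188]
```

View pics/w4.png

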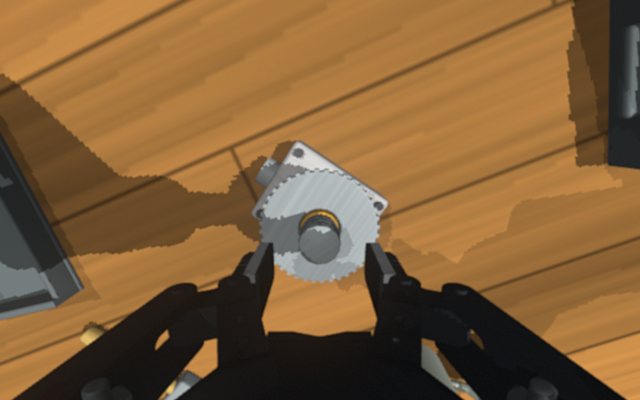

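View pics/s4c.png

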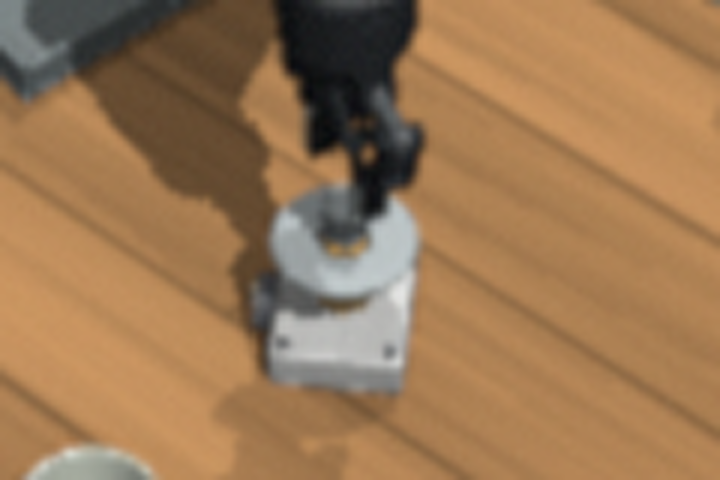

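```bash
python3 - <<'E'
from h import *
T=np.array(bot.camera_info("wrist")["world_from_camera"]);K=np.array(bot.camera_info("wrist")["K"])
s=bot.get_state();R=s["eef_rot"];p=s["tcp_pos"]
def pj(q):
    q=np.linalg.inv(T)@np.r_[q,1]; return np.round((K@np.array([q[0]/-q[2],-q[1]/-q[2],1]))[:2],1)
for x in(-.011,0,.011):
  for y in(-.0395,-.025,0,.025,.0395): print(x,y,pj(p+R@[x,y,-.004]))
print("nozzle",pj([.480,-.104,.111]))
E
```

```text
-0.011 -0.0395 [260.  254.9]
-0.011 -0.025 [282.  254.9]
-0.011 0 [319.9 254.9]
-0.011 0.025 [357.8 254.9]
-0.011 0.0395 [379.7 255. ]
0 -0.0395 [259.  239.4]
0 -0.025 [281.4 239.4]
0 0 [319.9 239.4]
0 0.025 [358.4 239.4]
0 0.0395 [380.8 239.4]
0.011 -0.0395 [258.  223.3]
0.011 -0.025 [280.8 223.3]
0.011 0 [319.9 223.4]
0.011 0.025 [359.1 223.4]
0.011 0.0395 [381.8 223.4]
nozzle [320.1 244.9]
```

```bash
python3 - <<'E'
from h import *
T=np.array(bot.camera_info("wrist")["world_from_camera"]);K=np.array(bot.camera_info("wrist")["K"])
s=bot.get_state();R=s["eef_rot"];p=s["tcp_pos"]
def pj(q):
    q=np.linalg.inv(T)@np.r_[q,1]; return np.round((K@np.array([q[0]/-q[2],-q[1]/-q[2],1]))[:2],1)
for z in(0,-.005,-.01,-.015,-.02,-.03):
  print(z,pj(p+R@[.011,.025,z]),pj(p+R@[-.011,.025,z]),pj(p+R@[.011,.0395,z]))
im=cv2.imread("pics/w4.png");cv2.imwrite("pics/w4c.png",cv2.resize(im[200:340,220:420],None,fx=4,fy=4,interpolation=cv2.INTER_CUBIC))
E
```

```text
0 [358.2 221.4] [357.  252.3] [380.5 221.4]
-0.005 [359.3 223.9] [358.  255.6] [382.2 223.9]
-0.01 [360.5 226.6] [359.1 259.1] [384.  226.6]
-0.015 [361.7 229.4] [360.2 262.7] [385.9 229.4]
-0.02 [363.  232.4] [361.4 266.5] [387.9 232.4]
-0.03 [365.8 238.9] [364.  274.9] [392.3 238.9]
```

View pics/w4c.png

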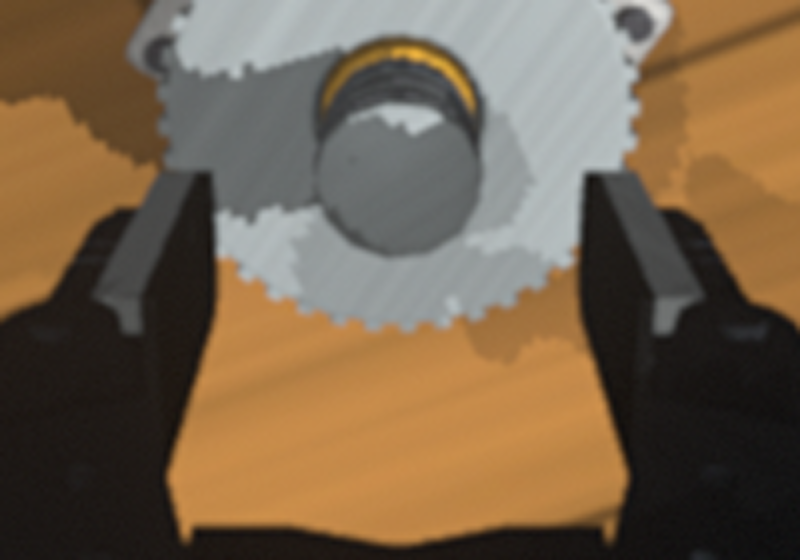

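```bash
python3 - <<'E'
from h import *
s=bot.get_state();R=s["eef_rot"];p=s["tcp_pos"]
im,T,K=snap("scene")
def pj(q):
    q=np.linalg.inv(T)@np.r_[q,1]; return (K@np.array([q[0]/-q[2],-q[1]/-q[2],1]))[:2]
x0,y0=295,150
c=cv2.cvtColor(cv2.resize(im[y0:y0+65,x0:x0+65],None,fx=10,fy=10,interpolation=cv2.INTER_CUBIC),cv2.COLOR_RGB2BGR)[:600]
for z,col in((0,(0,0,255)),(-.01,(0,255,255)),(-.03,(0,255,0))):
  for sy in(-1,1):
    q=[(pj(p+R@[x,sy*.027,z])-[x0,y0]+.5)*10 for x in(-.011,.011)]
    cv2.line(c,tuple(int(a) for a in q[0]),tuple(int(a) for a in q[1]),col,1)
    print(z,sy,[pj(p+R@[x,sy*.027,z]) for x in(-.011,.011)])
cv2.imwrite("pics/s5.png",c)
E
```

```text
0 -1 [array([320.81792883, 182.09992757]), array([326.43055781, 179.95241975])]
0 1 [array([327.97527635, 192.63385867]), array([333.66490977, 190.40541754])]
-0.01 -1 [array([320.80756731, 180.18103112]), array([326.4471405 , 178.03056908])]
-0.01 1 [array([327.9998093 , 190.73047374]), array([333.71713237, 188.49856729])]
-0.03 -1 [array([320.78654221, 176.28729764]), array([326.48078746, 174.13105741])]
-0.03 1 [array([328.04960398, 186.86716032]), array([333.82312284, 184.62844322])]
```

View pics/s5.png

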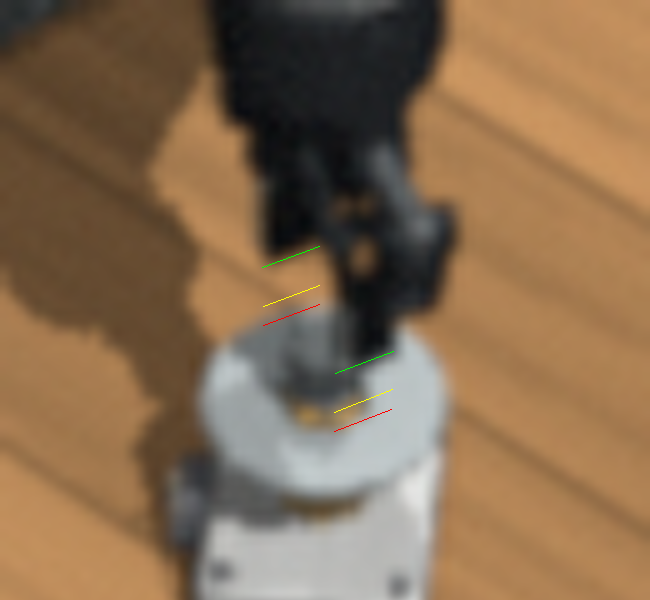

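The wrist and scene pictures agree that the fingertips at 50 mm opening sit about 30 mm behind the reported TCP. They end near the green line, crop (375,350). I'll therefore go down by force in small steps rather than trust the TCP height.

```bash
python3 -m inch '0 0 0 0 0 -0.2 50;0 0 0 0 0 -0.15 50;0 0 0 0 0 -0.1 50'; python3 -m inch '0 0 0 0 0 -0.1 50;0 0 0 0 0 -0.1 50'
```

```text
time: 7.3
tcp_pos: [0.4811, -0.1044, 0.0867]
eef_rot: [[-0.925, 0.38, 0.003], [0.38, 0.925, -0.0], [-0.003, 0.001, -1.0]]
contact_force: [-0.1, -0.4, -0.1]
width: 0.587
time: 7.5
tcp_pos: [0.4811, -0.1044, 0.0812]
eef_rot: [[-0.925, 0.38, 0.003], [0.38, 0.925, -0.0], [-0.003, 0.001, -1.0]]
contact_force: [0.3, -0.3, 0.8]
width: 0.588
```

```bash
python3 -m inch '0 -0.002 0 -0.03 0 -0.12 50;0 0 0 0 0 -0.1 50'; python3 -m inch '0 0 0 0 0 -0.08 50;0 0 0 0 0 -0.08 50'
python3 - <<'E'
from h import *
s=bot.get_state();print(s["tcp_pos"],s["contact_force"],s["moment"])
snap("wrist","w6.png");im,T,K=snap("scene"); cv2.imwrite("pics/s6c.png",cv2.cvtColor(cv2.resize(im[150:225,270:370],None,fx=8,fy=8,interpolation=cv2.INTER_CUBIC),cv2.COLOR_RGB2BGR))
E
```

```text
time: 7.7
tcp_pos: [0.4802, -0.1044, 0.0752]
eef_rot: [[-0.925, 0.379, 0.005], [0.379, 0.925, -0.0], [-0.005, 0.002, -1.0]]
contact_force: [0.5, -0.2, 0.2]
width: 0.585
time: 7.9
tcp_pos: [0.4802, -0.1044, 0.0707]
eef_rot: [[-0.925, 0.38, 0.005], [0.38, 0.925, -0.0], [-0.005, 0.002, -1.0]]
contact_force: [-0.9, -0.1, 0.2]
width: 0.584
[ 0.48015653 -0.1043503   0.07071865] [-0.90144033 -0.09343591  0.16621615] [ 0.01943929  0.00856528 -0.04910876]
```

View pics/s6c.png

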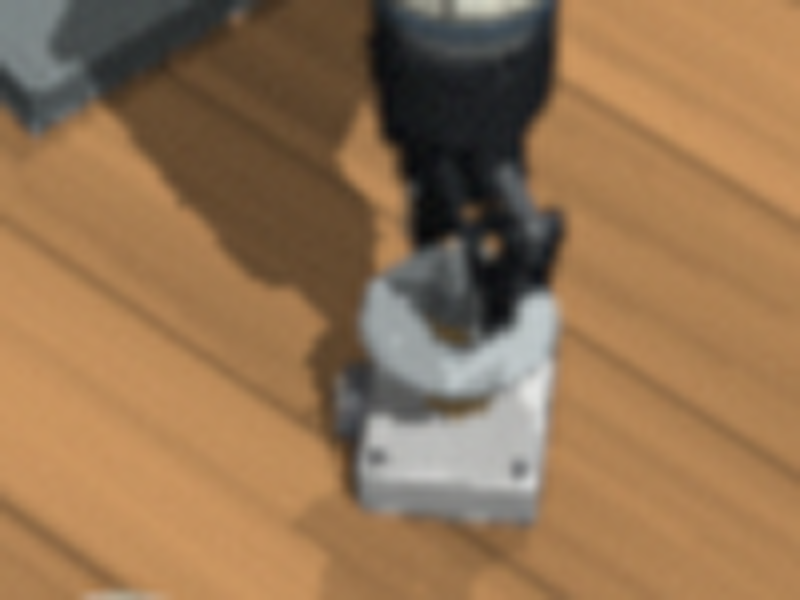

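View pics/w6.png

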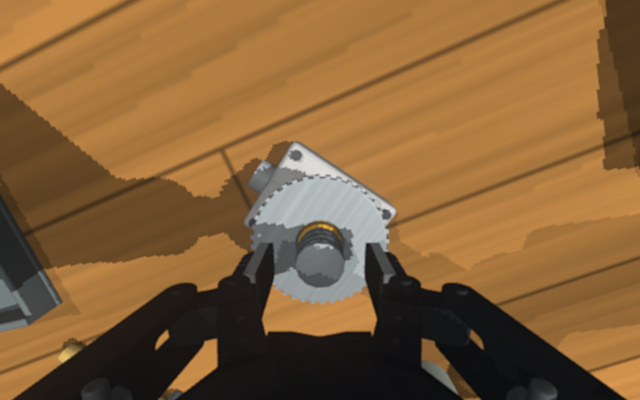

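```bash
python3 - <<'E'
from h import *
T=np.array(bot.camera_info("wrist")["world_from_camera"]);K=np.array(bot.camera_info("wrist")["K"])
s=bot.get_state();R=s["eef_rot"];p=s["tcp_pos"]
print(R.T@(T[:3,3]-p), R.T@T[:3,:3])
def pj(q):
    q=np.linalg.inv(T)@np.r_[q,1]; return np.round((K@np.array([q[0]/-q[2],-q[1]/-q[2],1]))[:2],1)
for z in(-.06,-.073,-.09,-.1,-.11,-.12,-.13):
  print(z,pj(p+R@[.038,0,z]),pj(p+R@[-.038,0,z]))
E
```

```text
[ 0.06873345 -0.00085615 -0.17106658] [[ 8.01870221e-04  9.62786198e-01  2.70263009e-01]
 [ 9.99999090e-01 -4.78854540e-04 -1.26112319e-03]
 [-1.08477534e-03  2.70263775e-01 -9.62785706e-01]]
-0.06 [320.7 205.9] [320.3 355.1]
-0.073 [320.9 215.3] [320.4 378. ]
-0.09 [321.3 231.6] [320.7 416.1]
-0.1 [321.7 244.4] [320.9 444.5]
-0.11 [322.1 260.9] [321.2 479.1]
-0.12 [322.7 282.9] [321.5 522.3]
-0.13 [323.5 313.8] [321.9 577.6]
```

```bash
python3 -m inch '0 0.005 0 0 0 -0.09 50;0 0 0 0 0 -0.08 50;0 0 0 0 0 -0.08 50'; python3 -m inch '0 0 0 0 0 -0.06 50;0 0 0 0 0 -0.06 50'
```

```text
time: 8.3
tcp_pos: [0.4804, -0.1044, 0.0643]
eef_rot: [[-0.925, 0.38, 0.0], [0.38, 0.925, -0.0], [-0.0, -0.0, -1.0]]
contact_force: [0.9, 1.0, 0.6]
width: 0.585
time: 8.5
tcp_pos: [0.4804, -0.1044, 0.0609]
eef_rot: [[-0.925, 0.38, 0.0], [0.38, 0.925, -0.0], [-0.0, -0.0, -1.0]]
contact_force: [-0.5, -0.8, -0.1]
width: 0.586
```

```bash
python3 -m inch '0 0 0 0 0 -0.06 50;0 0 0 0 0 -0.06 50'; python3 -m inch '0 0 0 0 0 -0.06 50;0 0 0 0 0 -0.06 50';python3 -m inch '0 0 0 0 0 -0.06 50;0 0 0 0 0 -0.06 50'
```

```text
time: 8.7
tcp_pos: [0.4804, -0.1044, 0.0577]
eef_rot: [[-0.925, 0.38, 0.0], [0.38, 0.925, -0.0], [-0.0, -0.0, -1.0]]
contact_force: [-0.4, 0.4, 0.2]
width: 0.591
time: 8.9
tcp_pos: [0.4804, -0.1044, 0.0544]
eef_rot: [[-0.925, 0.38, 0.0], [0.38, 0.925, -0.0], [-0.0, -0.0, -1.0]]
contact_force: [0.5, -0.2, 0.4]
width: 0.586
time: 9.1
tcp_pos: [0.4804, -0.1044, 0.0512]
eef_rot: [[-0.925, 0.38, 0.0], [0.38, 0.925, -0.0], [-0.0, -0.0, -1.0]]
contact_force: [-2.1, -0.1, 7.3]
width: 0.584
```

Contact: 7.3 N at TCP z 0.0512. Pressing on gently.

```bash
python3 -m inch '0 0 0 0 0 -0.06 50;0 0 0 0 0 -0.06 50'; python3 -m inch '0 0 0 0 0 -0.06 50;0 0 0 0 0 -0.06 50'
```

```text
time: 9.3
tcp_pos: [0.4804, -0.1044, 0.0488]
eef_rot: [[-0.925, 0.38, 0.0], [0.38, 0.925, -0.0], [-0.0, -0.0, -1.0]]
contact_force: [-2.9, 0.8, 9.1]
width: 0.583
time: 9.5
tcp_pos: [0.4805, -0.1044, 0.0468]
eef_rot: [[-0.925, 0.38, 0.0], [0.38, 0.925, -0.0], [-0.0, -0.0, -1.0]]
contact_force: [-1.9, 0.9, 9.3]
width: 0.583
```

```bash
python3 -m inch '0 0 0 0 0 -0.06 50;0 0 0 0 0 -0.06 50'; python3 -m inch '0 0 0 0 0 -0.055 50;0 0 0 0 0 -0.05 50'
```

```text
time: 9.7
tcp_pos: [0.4805, -0.1044, 0.0449]
eef_rot: [[-0.925, 0.38, 0.0], [0.38, 0.925, -0.0], [-0.0, -0.0, -1.0]]
contact_force: [-3.9, 0.4, 11.0]
width: 0.583
time: 9.9
tcp_pos: [0.4805, -0.1044, 0.0435]
eef_rot: [[-0.925, 0.38, 0.001], [0.38, 0.925, -0.0], [-0.001, -0.0, -1.0]]
contact_force: [-3.7, 0.7, 10.7]
width: 0.583
```

```bash
python3 -m inch '0 0 0 0 0 -0.05 50;0 0 0 0 0 -0.05 50'; python3 -m inch '0 0 0 0 0 -0.05 50;0 0 0 0 0 -0.05 50'; python3 -m inch '0 0 0 0 0 -0.05 50'
```

```text
time: 10.1
tcp_pos: [0.4805, -0.1044, 0.0424]
eef_rot: [[-0.925, 0.38, 0.001], [0.38, 0.925, -0.0], [-0.001, -0.0, -1.0]]
contact_force: [-3.1, 0.2, 9.7]
width: 0.586
time: 10.3
tcp_pos: [0.4805, -0.1044, 0.0411]
eef_rot: [[-0.925, 0.38, 0.001], [0.38, 0.925, -0.0], [-0.001, -0.0, -1.0]]
contact_force: [-2.7, 1.3, 11.7]
width: 0.588
time: 10.4
tcp_pos: [0.4805, -0.1044, 0.0406]
eef_rot: [[-0.925, 0.379, 0.001], [0.379, 0.925, -0.0], [-0.001, -0.0, -1.0]]
contact_force: [-3.4, 1.6, 12.0]
width: 0.586
```

```bash
python3 -m inch '0 0 0 0 0 -0.05 50'; python3 -m inch '0 0 0 0 0 -0.05 50'; python3 -m inch '0 0 0 0 0 -0.05 50'
```

```text
time: 10.5
tcp_pos: [0.4805, -0.1044, 0.0401]
eef_rot: [[-0.925, 0.38, 0.001], [0.38, 0.925, -0.0], [-0.001, -0.0, -1.0]]
contact_force: [-3.6, 0.3, 12.3]
width: 0.584
time: 10.6
tcp_pos: [0.4805, -0.1044, 0.0396]
eef_rot: [[-0.925, 0.38, 0.001], [0.38, 0.925, -0.001], [-0.001, -0.0, -1.0]]
contact_force: [-3.5, -0.1, 12.9]
width: 0.587
time: 10.7
tcp_pos: [0.4806, -0.1045, 0.0394]
eef_rot: [[-0.925, 0.379, 0.001], [0.379, 0.925, -0.001], [-0.001, -0.0, -1.0]]
contact_force: [-5.9, 1.3, 23.2]
width: 0.584
```

```bash
python3 - <<'E'
from h import *
snap("wrist","w7.png");im,T,K=snap("scene"); cv2.imwrite("pics/s7c.png",cv2.cvtColor(cv2.resize(im[150:225,270:370],None,fx=8,fy=8,interpolation=cv2.INTER_CUBIC),cv2.COLOR_RGB2BGR))
print(bot.get_state()["contact_force"])
E
```

```text
[-4.13271895  0.1019252  16.77595261]
```

View pics/w7.png

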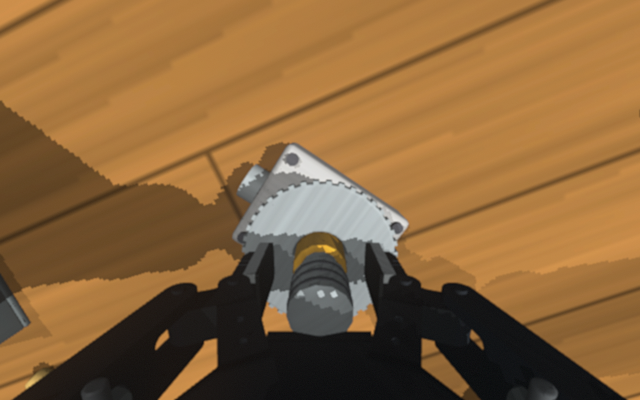

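The nozzle has kicked up: its top is now at about (320,310) in the wrist picture and the brass mouth shows below it. The force is 16.8 N after a 23 N peak. Now I let go of the flange and rise to grip height.

```bash
python3 -m inch '0 0 0 0 0 0.1 50;0 0 0 0 0 0.2 50;0 0 0 0 0 0.3 50;0 0 0 0 0 0.3 50;0 0 0 0 0 0.2 50;0 0 0 0 0 0 50'
python3 - <<'E'
from h import *
s=bot.get_state();print(s["tcp_pos"],s["eef_rot"][:,2],s["contact_force"])
im,T,K=snap("wrist","w8.png");lm("wrist",T,"nipple_grip")
R=s["eef_rot"];p=s["tcp_pos"]
def pj(q):
    q=np.linalg.inv(T)@np.r_[q,1]; return np.round((K@np.array([q[0]/-q[2],-q[1]/-q[2],1]))[:2],1)
for z in (.095,.107,.119): print(z,pj([.480,-.104,z]))
im,T,K=snap("scene"); cv2.imwrite("pics/s8c.png",cv2.cvtColor(cv2.resize(im[150:225,270:370],None,fx=8,fy=8,interpolation=cv2.INTER_CUBIC),cv2.COLOR_RGB2BGR))
lm("scene",T,"nipple_grip"); im,T,K=snap("top"); lm("top",T,"nipple_grip")
im=cv2.imread("pics/w8.png");cv2.imwrite("pics/w8c.png",cv2.resize(im[200:350,220:420],None,fx=4,fy=4,interpolation=cv2.INTER_CUBIC))
E
```

```text
time: 11.4
tcp_pos: [0.4809, -0.1045, 0.0698]
eef_rot: [[-0.925, 0.38, 0.003], [0.38, 0.925, -0.001], [-0.003, 0.0, -1.0]]
contact_force: [0.3, 0.4, 0.5]
width: 0.584
[ 0.48093271 -0.10453054  0.06981024] [ 2.54696878e-03 -8.38330790e-04 -9.99996405e-01] [0.33724214 0.40698533 0.50939979]
wrist nipple_grip landmark_of 0.71 [ 0.482  -0.1028  0.1099]
0.095 [320.3 251.9]
0.107 [320.5 261.5]
0.119 [320.6 272.9]
scene nipple_grip landmark_of 0.42 [ 0.4795 -0.1079  0.1054]
top nipple_grip none
```

View pics/w8c.png

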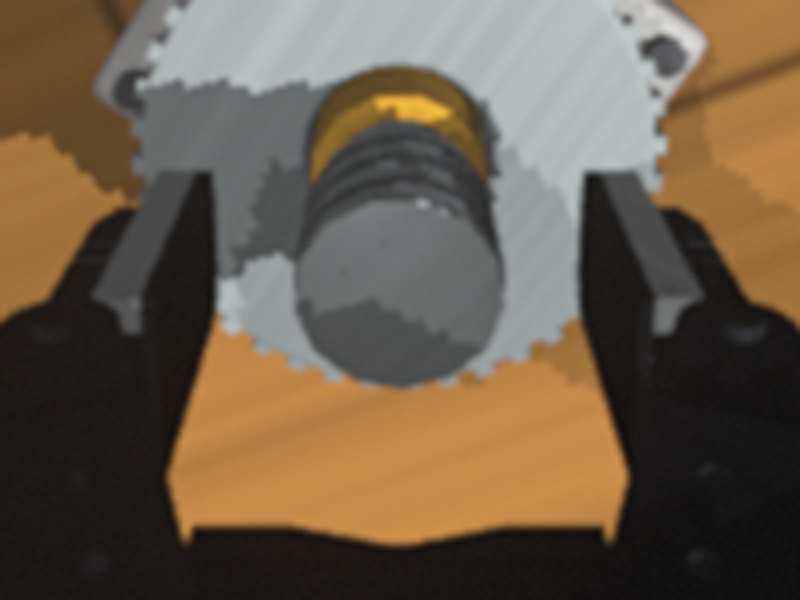

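View pics/s8c.png

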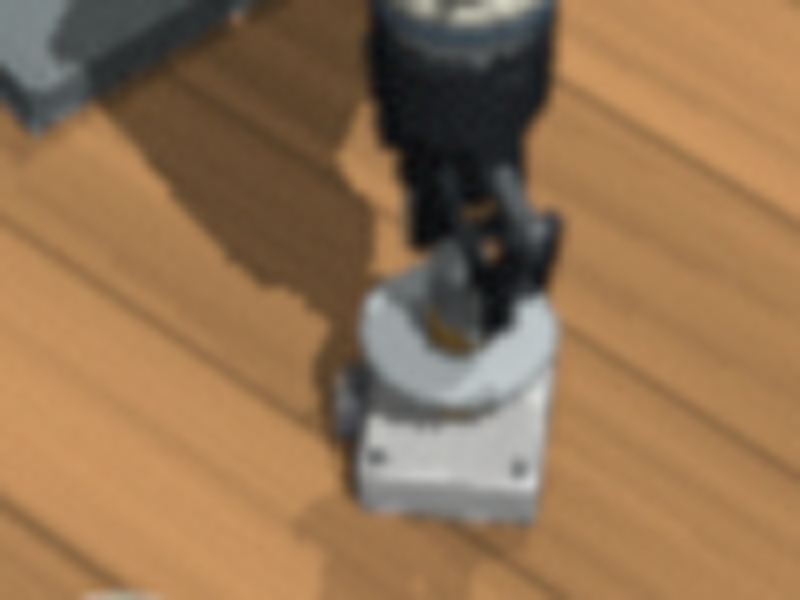

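The nozzle top matches its predicted 119 mm and the pad tips read about 104 mm, so the grip sits between the pads. I'm closing on it.

```bash
python3 -m inch '0 -0.003 0 -0.03 0 -0.06 40;0 0 0 0 0 -0.03 30;0 0 0 0 0 -0.02 24;0 0 0 0 0 -0.02 20;0 0 0 0 0 -0.02 20;0 0 0 0 0 -0.02 20;0 0 0 0 0 -0.02 20' 40
python3 - <<'E'
from h import *
im,T,K=snap("wrist");cv2.imwrite("pics/w9c.png",cv2.cvtColor(cv2.resize(im[200:350,220:420],None,fx=4,fy=4,interpolation=cv2.INTER_CUBIC),cv2.COLOR_RGB2BGR))
im,T,K=snap("scene"); cv2.imwrite("pics/s9c.png",cv2.cvtColor(cv2.resize(im[150:225,270:370],None,fx=8,fy=8,interpolation=cv2.INTER_CUBIC),cv2.COLOR_RGB2BGR))
E
```

```text
time: 12.4
tcp_pos: [0.4793, -0.1042, 0.0637]
eef_rot: [[-0.925, 0.38, 0.003], [0.38, 0.925, -0.0], [-0.003, 0.001, -1.0]]
contact_force: [-0.4, 0.2, 4.8]
width: 0.291
```

View pics/w9c.png

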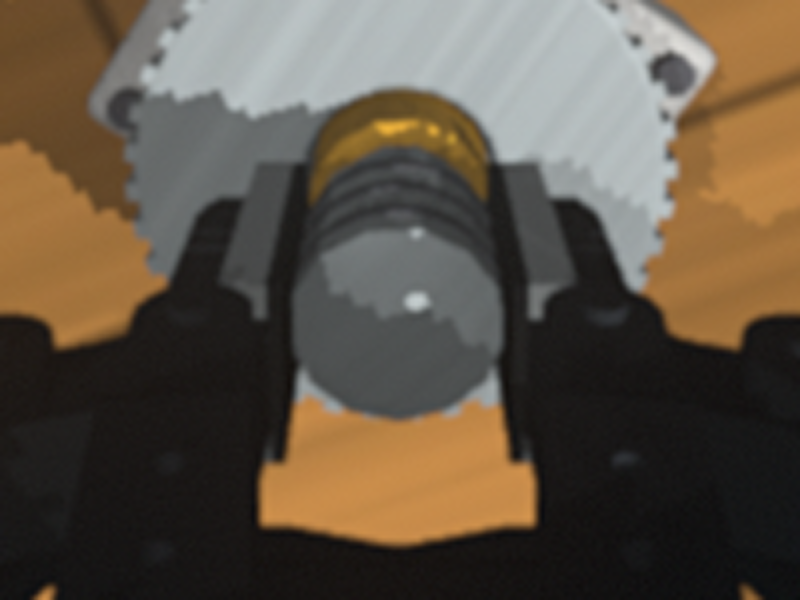

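View pics/s9c.png

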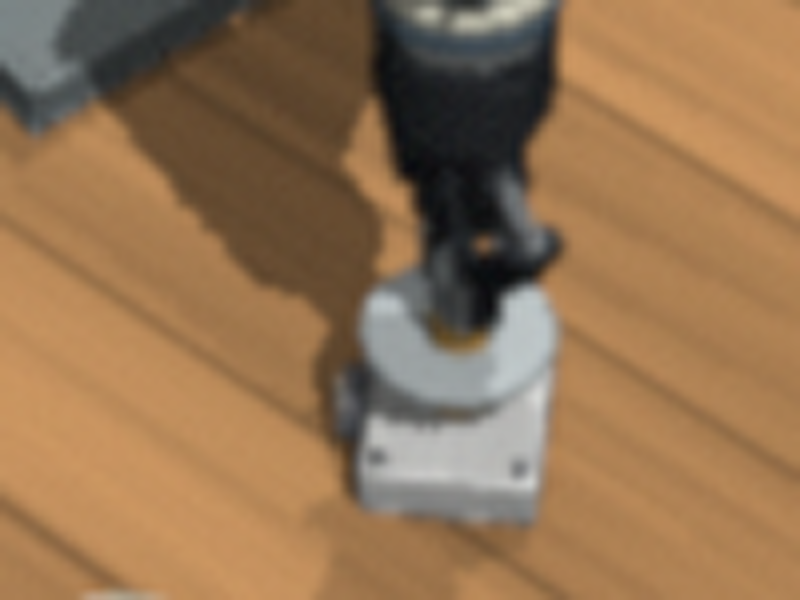

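The nozzle is gripped between the pads (opening 25 mm) and centred at about (320,275). I pull it straight up.

```bash
python3 -m inch '0 0 0 0 0 0.1 20;0 0 0 0 0 0.15 20;0 0 0 0 0 0.2 20;0 0 0 0 0 0.2 20;0 0 0 0 0 0.2 20;0 0 0 0 0 0.2 20;0 0 0 0 0 0.3 20;0 0 0 0 0 0.3 20;0 0 0 0 0 0.4 20;0 0 0 0 0 0.5 20; 0 0 0 0 0 0.5 20;0 0 0 0 0 0.5 20;0 0 0 0 0 0.2 20;0 0 0 0 0 0 20'
python3 - <<'E'
from h import *
s=bot.get_state();print(s["tcp_pos"],s["eef_rot"][:,2],s["contact_force"],s["width"])
im,T,K=snap("wrist","w10.png");lm("wrist",T,"nipple_grip")
im,T,K=snap("scene"); cv2.imwrite("pics/s10c.png",cv2.cvtColor(cv2.resize(im[130:230,270:390],None,fx=6,fy=6,interpolation=cv2.INTER_CUBIC),cv2.COLOR_RGB2BGR))
lm("scene",T,"nipple_grip");lm("scene",T,"sleeve","search_frame",1)
E
```

```text
time: 13.9
tcp_pos: [0.4785, -0.1042, 0.1657]
eef_rot: [[-0.925, 0.379, 0.004], [0.379, 0.925, -0.0], [-0.004, 0.001, -1.0]]
contact_force: [0.2, 0.5, -1.5]
width: 0.286
[ 0.47849431 -0.10420953  0.16565913] [ 3.81083164e-03 -4.92098421e-04 -9.99992618e-01] [ 0.20202441  0.48168469 -1.5001944 ] 0.2860203670313619
wrist nipple_grip landmark_of 0.87 [ 0.4777 -0.1082  0.2062]
scene nipple_grip landmark_of 0.6 [ 0.4801 -0.1064  0.2051]
scene sleeve search_frame 0.78 [ 0.4834 -0.1045  0.0835]
```

View pics/w10.png

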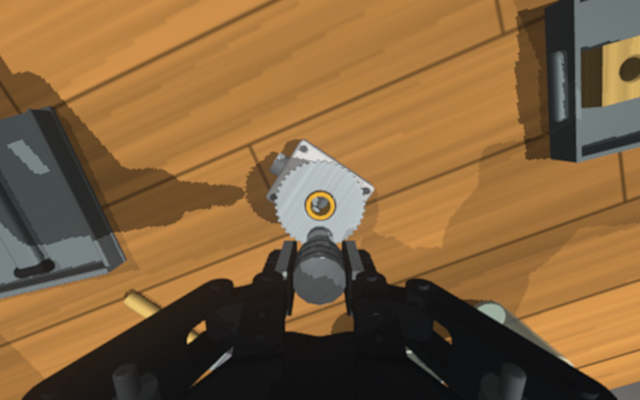

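View pics/s10c.png

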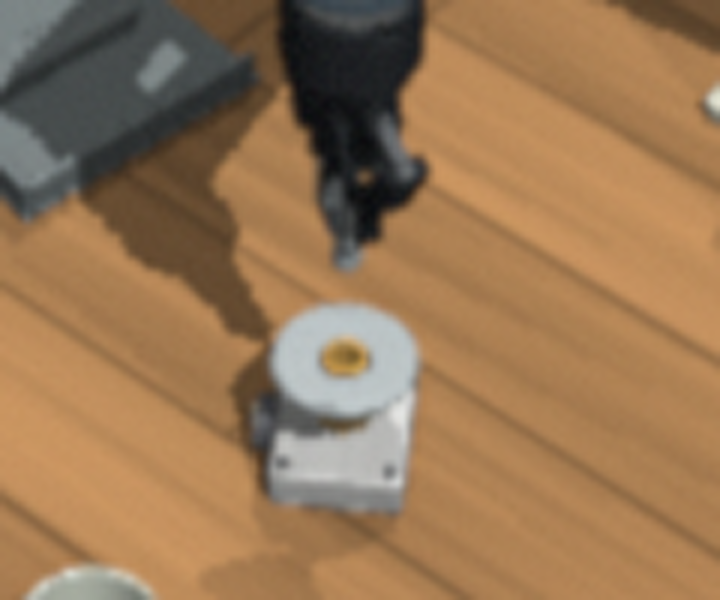

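The nozzle is out and upright in the jaws, and the sleeve is forward with its empty bore at wrist (320,205). Now over to the hole at this height.

```bash
python3 -m inch '0 0 0 0 0.5 0 20;0 0 0 0 1 0 20;0 0 0 0 1 0 20;0 0 0 0 1 0 20;0 0 0 0 1 0 20;0 0 0 0 1 0 20;0 0 0 0 1 0 20;0 0 0 0 1 0 20;0 0 0 0 1 0 20;0 0 0 0 1 0 20;0 0 0 0 1 0 20;0 0 0 0 1 0 20;0 0 0 0 1 0 20;0 0 0 0 0.4 0 20;0 0 0 0 0 0 20; 0 0 0 0 0 0 20;0 0 0 0 0 0 20'
python3 - <<'E'
from h import *
im,T,K=snap("wrist","w11.png")
s=bot.get_state();print(s["tcp_pos"],s["eef_rot"],s["contact_force"],s["width"])
E
```

```text
time: 15.85
tcp_pos: [0.467, 0.2393, 0.1567]
eef_rot: [[-0.925, 0.38, -0.014], [0.38, 0.925, -0.001], [0.013, -0.006, -1.0]]
contact_force: [0.3, 1.2, -1.1]
width: 0.289
[0.46700534 0.23913892 0.15671409] [[-9.24859309e-01  3.80049908e-01 -1.40472781e-02]
 [ 3.80098836e-01  9.24945447e-01 -8.90946340e-04]
 [ 1.26543619e-02 -6.16335408e-03 -9.99900935e-01]] [-0.37299391 -0.38217826 -2.01238433] 0.29190353035877453
```

View pics/w11.png

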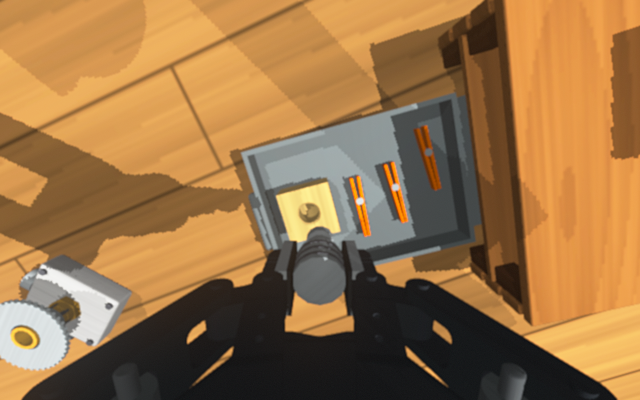

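```bash
python3 -m inch '0.001 -0.014 0 0.22 -0.35 0 20;0 0 0 0.22 -0.35 0 20;0 0 0 0 0 0 20; 0 0 0 0 0 0 20'
```

```text
time: 16.3
tcp_pos: [0.4793, 0.2175, 0.1569]
eef_rot: [[-0.924, 0.383, 0.001], [0.383, 0.924, -0.0], [-0.001, 0.0, -1.0]]
contact_force: [-0.0, -0.5, -0.7]
width: 0.292
```

```bash
python3 - <<'E'
from h import *
im,T,K=snap("wrist","w12.png");lm("wrist",T,"hole");lm("wrist",T,"nipple_grip")
s=bot.get_state();print(s["tcp_pos"],s["eef_rot"][:,2],s["contact_force"],s["width"])
cv2.imwrite("pics/w12c.png",cv2.cvtColor(cv2.resize(im[150:290,250:410],None,fx=4.2,fy=4.2,interpolation=cv2.INTER_CUBIC),cv2.COLOR_RGB2BGR))
np.savez("w12",T=T,K=K)
E
```

```text
wrist hole landmark_of 0.64 [0.4748 0.2173 0.0443]
wrist nipple_grip landmark_of 0.83 [0.481  0.2151 0.1989]
[0.47914881 0.21813827 0.15690348] [ 1.38231455e-03 -2.34012949e-04 -9.99999017e-01] [-0.78703019  0.13534441 -1.51176114] 0.2895809199025311
```

View pics/w12c.png

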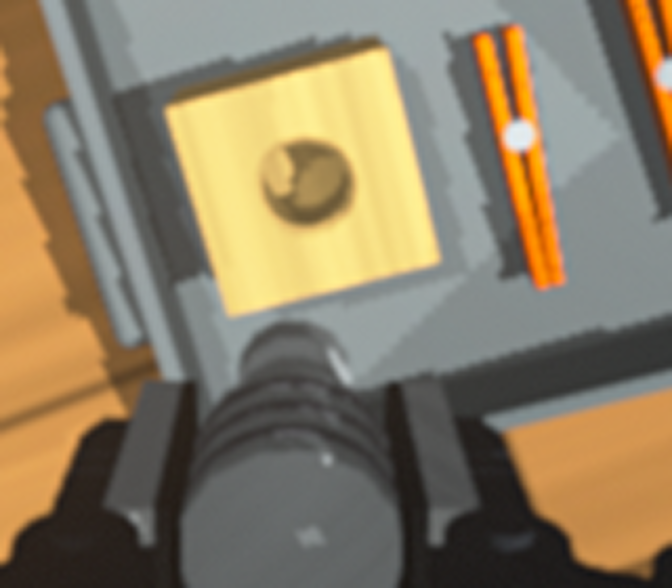

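```bash
python3 - <<'E'
from h import *
d=np.load("w12.npz");T,K=d["T"],d["K"]
print("hole",ray(T,K,322.9,193.3,.044))
for z in(.208,.211,.214): print("noz",z,ray(T,K,319.5,275,z))
# plug end: visible nose near crop (293,335..)
def pj(q):
    q=np.linalg.inv(T)@np.r_[q,1]; return (K@np.array([q[0]/-q[2],-q[1]/-q[2],1]))[:2]
for z in(.153,.156): print(pj([.4793,.218,z])*4.2-np.array([250,150])*4.2)
E
```

```text
hole [0.47719232 0.22234006 0.044     ]
noz 0.208 [0.47829161 0.21744043 0.208     ]
noz 0.211 [0.47671448 0.21808204 0.211     ]
noz 0.214 [0.47513735 0.21872365 0.214     ]
[296.39970353 355.33569421]
[296.53154048 362.29483119]
```

```bash
python3 -m inch '0 0 0 -0.07 0.17 -0.3 20;0 0 0 0 0 -0.5 20;0 0 0 0 0 -0.5 20;0 0 0 0 0 -0.5 20;0 0 0 0 0 -0.5 20;0 0 0 0 0 -0.4 20;0 0 0 0 0 -0.2 20;0 0 0 0 0 0 20'
```

```text
time: 17.25
tcp_pos: [0.4753, 0.223, 0.0759]
eef_rot: [[-0.925, 0.381, -0.002], [0.381, 0.925, -0.002], [0.001, -0.002, -1.0]]
contact_force: [0.2, 0.2, -1.2]
width: 0.288
```

```bash
python3 - <<'E'
from h import *
s=bot.get_state();print(s["tcp_pos"],s["eef_rot"],s["contact_force"],s["width"])
E
```

```text
[0.47532497 0.22301763 0.07593686] [[-0.92465197  0.38080772 -0.00205498]
 [ 0.38081108  0.92465147 -0.00160477]
 [ 0.00128903 -0.00226642 -0.9999966 ]] [ 0.17880994  0.22067517 -1.23886118] 0.2884849658000824
```

```bash
python3 -m inch '0 -0.002 0 0.08 -0.03 -0.2 20;0 0 0 0 0 -0.2 20;0 0 0 0 0 -0.2 20;0 0 0 0 0 -0.05 20'
python3 - <<'E'
from h import *
im,T,K=snap("wrist");
s=bot.get_state();print(s["tcp_pos"],s["eef_rot"][:,2],s["contact_force"],s["width"])
cv2.imwrite("pics/w13c.png",cv2.cvtColor(cv2.resize(im[170:310,240:400],None,fx=4.2,fy=4.2,interpolation=cv2.INTER_CUBIC),cv2.COLOR_RGB2BGR))
np.savez("w13",T=T,K=K)
im,T,K=snap("scene");cv2.imwrite("pics/s13c.png",cv2.cvtColor(cv2.resize(im[200:280,360:450],None,fx=7,fy=7,interpolation=cv2.INTER_CUBIC),cv2.COLOR_RGB2BGR))
E
```

```text
time: 17.65
tcp_pos: [0.4787, 0.2226, 0.0594]
eef_rot: [[-0.925, 0.381, 0.002], [0.381, 0.925, -0.001], [-0.003, 0.0, -1.0]]
contact_force: [0.3, -1.1, -1.9]
width: 0.29
[0.47868958 0.22260422 0.05947564] [ 2.46922560e-03 -5.48181868e-04 -9.99996801e-01] [ 0.25573446 -0.546879   -1.77652951] 0.2901123696620233
```

View pics/w13c.png

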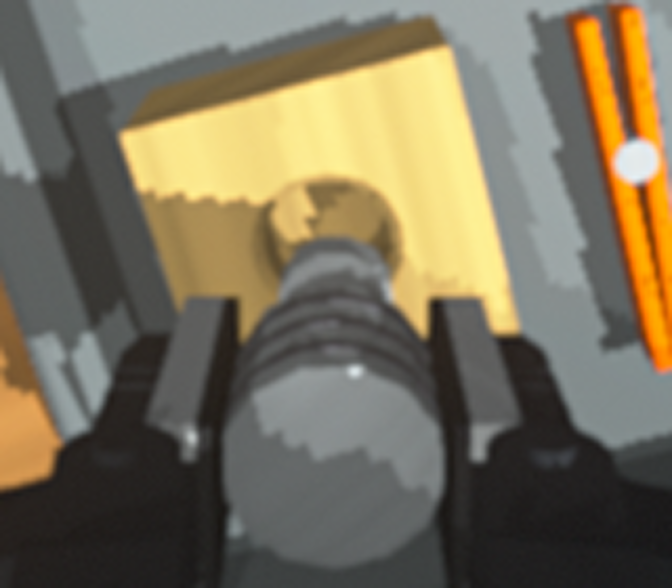

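View pics/s13c.png

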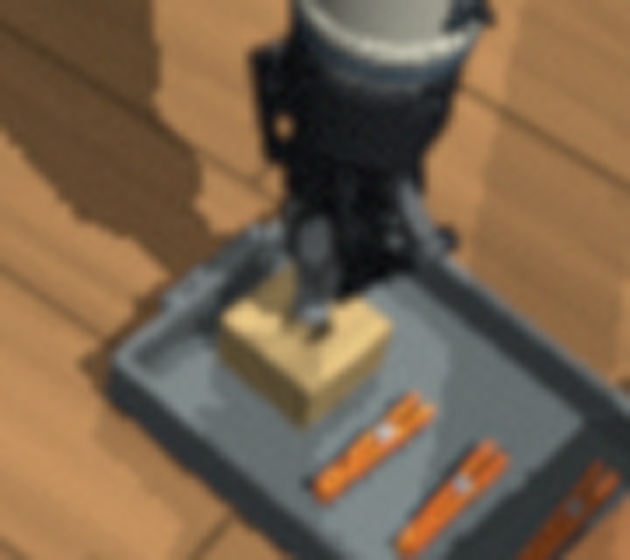

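```bash
python3 - <<'E'
from h import *
d=np.load("w13.npz");T,K=d["T"],d["K"]
def pj(q):
    q=np.linalg.inv(T)@np.r_[q,1]; return ((K@np.array([q[0]/-q[2],-q[1]/-q[2],1]))[:2]-[240,170])*4.2
def circ(c,r):
    P=np.array([pj(np.array(c)+[r*np.cos(a),r*np.sin(a),0]) for a in np.linspace(0,6.283,72)]);return P.min(0),P.max(0)
print("hole pred",circ([.4775,.222,.044],.011))
for h in(.040,.043):
  print("top",circ([.4787,.2226,.0594+h+.012],.013),"nose",circ([.4787,.2226,.0594+h-.044],.009))
E
```

```text
hole pred (array([264.87744247, 181.06980268]), array([393.90899299, 302.61924901]))
top (array([224.82281299, 348.87463471]), array([451.30642234, 551.09126703])) nose (array([279.84083528, 219.46067013]), array([391.46277284, 323.82876154]))
top (array([222.50017783, 360.76792484]), array([454.0006726 , 566.71324654])) nose (array([279.05882388, 225.70370044]), array([392.42973106, 331.52110245]))
```

The hole at crop (330,250) agrees with my estimate. The nose is about 2 mm too far in +x. I'll correct that and lower it while watching the force.

```bash
python3 -m inch '0 0.002 0 -0.08 -0.01 -0.15 20;0 0 0 0 0 -0.15 20;0 0 0 0 0 -0.05 20'
```

```text
time: 18.05
tcp_pos: [0.477, 0.2226, 0.051]
eef_rot: [[-0.925, 0.381, 0.002], [0.381, 0.925, 0.0], [-0.002, 0.001, -1.0]]
contact_force: [0.6, -0.2, -0.4]
width: 0.291
```

```bash
python3 - <<'E'
from h import *
im,T,K=snap("wrist");
s=bot.get_state();p=s["tcp_pos"];print(p,s["eef_rot"][:,2],s["contact_force"])
def pj(q):
    q=np.linalg.inv(T)@np.r_[q,1]; return ((K@np.array([q[0]/-q[2],-q[1]/-q[2],1]))[:2]-[240,170])*4.2
def circ(img,c,r,col):
    P=np.array([pj(np.array(c)+[r*np.cos(a),r*np.sin(a),0]) for a in np.linspace(0,6.283,72)]);cv2.polylines(img,[P.astype(int)],True,col,1)
c=cv2.cvtColor(cv2.resize(im[170:310,240:400],None,fx=4.2,fy=4.2,interpolation=cv2.INTER_CUBIC),cv2.COLOR_RGB2BGR)
circ(c,[.4775,.222,.044],.011,(0,0,255))
circ(c,[p[0]+.0007,p[1],p[2]-.001],.0085,(0,255,0)); circ(c,[p[0]+.0007,p[1],p[2]+.055],.013,(255,0,0))
cv2.imwrite("pics/w14c.png",c)
E
```

```text
[0.47693755 0.22257543 0.05088382] [ 1.44844886e-03 -3.50490746e-05 -9.99998950e-01] [-0.74077725 -0.12440629 -1.20111175]
```

View pics/w14c.png

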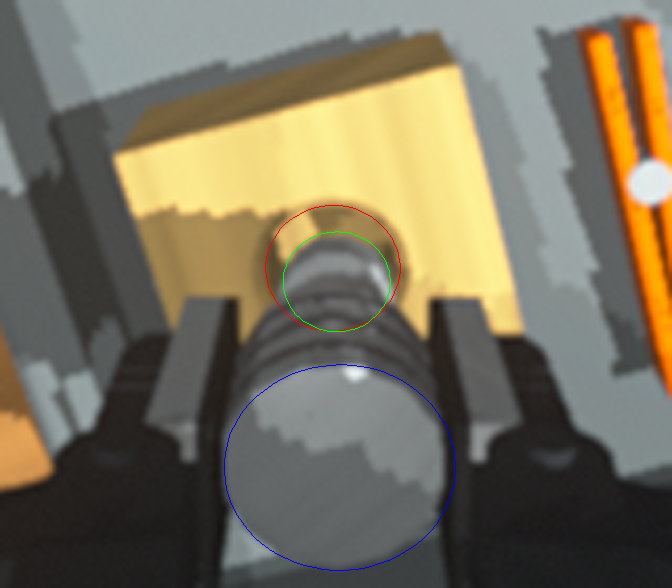

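```bash
python3 -m inch '0 0.001 0 -0.02 0 -0.1 20;0 0 0 0 0 -0.1 20;0 0 0 0 0 -0.08 20'; python3 -m inch '0 0 0 0 0 -0.08 20;0 0 0 0 0 -0.08 20'
```

```text
time: 18.4
tcp_pos: [0.4767, 0.2227, 0.0436]
eef_rot: [[-0.925, 0.381, 0.001], [0.381, 0.925, 0.0], [-0.001, 0.001, -1.0]]
contact_force: [-0.3, 0.0, -1.8]
width: 0.288
time: 18.6
tcp_pos: [0.4766, 0.2227, 0.0392]
eef_rot: [[-0.925, 0.381, 0.001], [0.381, 0.925, 0.0], [-0.001, 0.001, -1.0]]
contact_force: [0.4, 0.9, -0.8]
width: 0.289
```

```bash
python3 -m inch '0 0 0 0 0 -0.08 20;0 0 0 0 0 -0.08 20;0 0 0 0 0 -0.08 20'; python3 -m inch '0 0 0 0 0 -0.08 20;0 0 0 0 0 -0.08 20'; python3 -m inch '0 0 0 0 0 -0.06 20;0 0 0 0 0 -0.05 20'
```

```text
time: 18.9
tcp_pos: [0.4767, 0.2227, 0.0326]
eef_rot: [[-0.925, 0.381, 0.001], [0.381, 0.925, 0.0], [-0.001, 0.0, -1.0]]
contact_force: [0.2, 0.7, -1.3]
width: 0.287
time: 19.1
tcp_pos: [0.4767, 0.2227, 0.0283]
eef_rot: [[-0.925, 0.381, 0.001], [0.381, 0.925, 0.0], [-0.001, 0.001, -1.0]]
contact_force: [-0.7, 0.1, -1.2]
width: 0.29
time: 19.3
tcp_pos: [0.4767, 0.2227, 0.0252]
eef_rot: [[-0.925, 0.381, 0.001], [0.381, 0.925, 0.0], [-0.001, 0.0, -1.0]]
contact_force: [-0.1, -0.4, -1.4]
width: 0.291
```

```bash
python3 -m inch '0 0 0 0 0 -0.05 20;0 0 0 0 0 -0.04 20'; python3 -m inch '0 0 0 0 0 -0.04 20;0 0 0 0 0 -0.04 20'
python3 - <<'E'
from h import *
im,T,K=snap("wrist","w15.png");lm("wrist",T,"nipple_grip")
im,T,K=snap("scene");cv2.imwrite("pics/s15c.png",cv2.cvtColor(cv2.resize(im[200:280,360:450],None,fx=7,fy=7,interpolation=cv2.INTER_CUBIC),cv2.COLOR_RGB2BGR));lm("scene",T,"nipple_grip")
print(bot.get_state()["contact_force"])
E
```

```text
time: 19.5
tcp_pos: [0.4767, 0.2227, 0.0227]
eef_rot: [[-0.925, 0.381, 0.001], [0.381, 0.925, 0.0], [-0.001, 0.0, -1.0]]
contact_force: [-1.1, -0.7, 10.9]
width: 0.293
time: 19.7
tcp_pos: [0.4771, 0.2227, 0.0227]
eef_rot: [[-0.925, 0.381, 0.001], [0.381, 0.925, 0.0], [-0.001, 0.001, -1.0]]
contact_force: [-4.2, -2.6, 14.9]
width: 0.286
wrist nipple_grip landmark_of 0.59 [0.4765 0.2211 0.0632]
scene nipple_grip landmark_of 0.6 [0.4827 0.2194 0.0637]
[-3.25048244 -1.32305822 12.3267661 ]
```

View pics/w15.png

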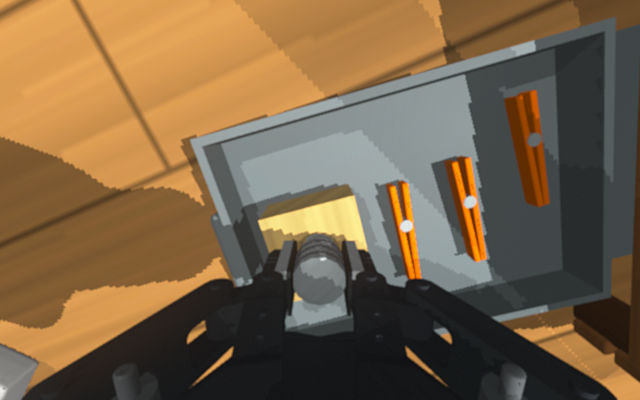

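View pics/s15c.png

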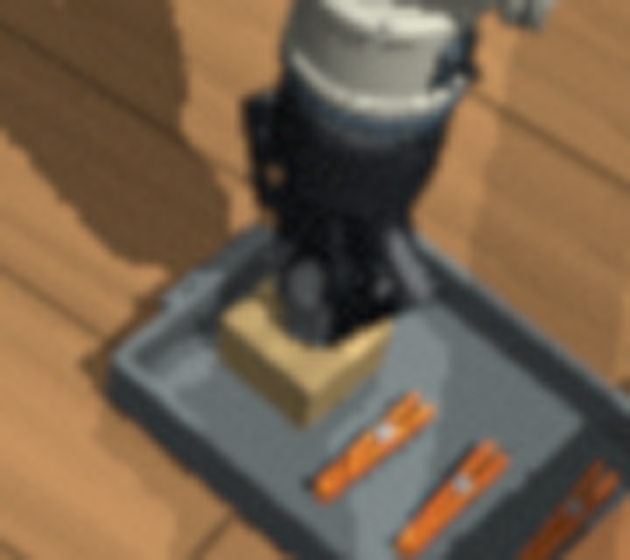

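The plug has met the floor: 12–15 N at TCP z 0.0227, where 0.021–0.024 was expected, and the networks put the grip at 63–64 mm. I'm easing off and opening.

```bash
python3 -m inch '0 0 0 0 0 0.01 20;0 0 0 0 0 0 32;0 0 0 0 0 0 40;0 0 0 0 0 0 48;0 0 0 0 0 0 50;0 0 0 0 0 0 50'
python3 - <<'E'
from h import *
im,T,K=snap("wrist","w16.png");lm("wrist",T,"nipple_grip")
s=bot.get_state();print(s["tcp_pos"],s["contact_force"],s["width"])
E
```

```text
time: 20.5
tcp_pos: [0.4778, 0.223, 0.0235]
eef_rot: [[-0.925, 0.381, 0.003], [0.381, 0.925, 0.001], [-0.002, 0.002, -1.0]]
contact_force: [0.5, 0.7, 0.1]
width: 0.583
wrist nipple_grip landmark_of 0.88 [0.475  0.2216 0.0645]
[0.47770301 0.22293802 0.02349377] [ 0.58287021  0.78876659 -0.56444215] 0.5850257352170122
```

View pics/w16.png

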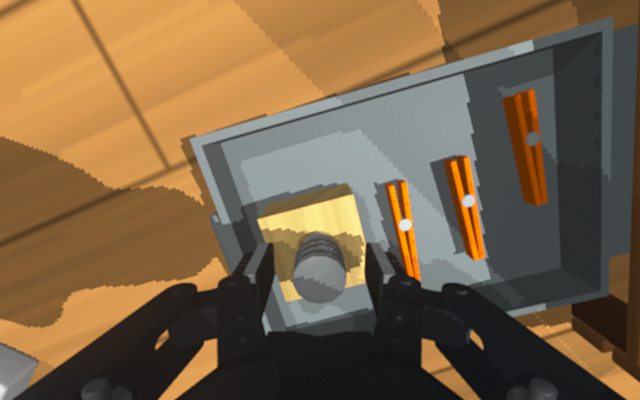

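The jaws are clear on both sides of the nozzle, which stands at (320,278). I raise straight up and check.

```bash
python3 -m inch '0 0 0 0 0 0.2 50;0 0 0 0 0 0.3 50;0 0 0 0 0 0.5 50;0 0 0 0 0 0.7 50;0 0 0 0 0 0.8 50;0 0 0 0 0 0.8 50;0 0 0 0 0 0.8 50;0 0 0 0 0 0.8 50;0 0 0 0 0 0.5 50;0 0 0 0 0 0 50;0 0 0 0 0 0 50'
python3 - <<'E'
from h import *
im,T,K=snap("wrist","w17.png");lm("wrist",T,"nipple_grip");lm("wrist",T,"hole");lm("wrist",T,"sleeve","search_frame",1)
def pj(q):
    q=np.linalg.inv(T)@np.r_[q,1]; return np.round((K@np.array([q[0]/-q[2],-q[1]/-q[2],1]))[:2],1)
print("pred top",pj([.4775,.222,.077]))
im,T,K=snap("scene","s17.png");lm("scene",T,"nipple_grip");lm("scene",T,"sleeve","search_frame",1)
cv2.imwrite("pics/s17c.png",cv2.cvtColor(cv2.resize(im[200:280,360:450],None,fx=7,fy=7,interpolation=cv2.INTER_CUBIC),cv2.COLOR_RGB2BGR))
im=cv2.imread("pics/w17.png");cv2.imwrite("pics/w17c.png",cv2.resize(im[120:260,240:400],None,fx=4.2,fy=4.2,interpolation=cv2.INTER_CUBIC))
E
```

```text
time: 21.7
tcp_pos: [0.4779, 0.223, 0.1728]
eef_rot: [[-0.925, 0.381, 0.009], [0.381, 0.925, 0.003], [-0.007, 0.006, -1.0]]
contact_force: [-0.3, 0.2, 0.8]
width: 0.585
wrist nipple_grip landmark_of 0.69 [0.4753 0.2188 0.063 ]
wrist nipple_grip landmark_of 0.52 [ 0.7145 -0.0854  0.0014]
wrist hole none
wrist sleeve search_frame 0.59 [ 0.471  -0.0994  0.0804]
pred top [317.7 200.4]
scene nipple_grip landmark_of 0.64 [0.481  0.2225 0.0672]
scene sleeve search_frame 0.82 [ 0.4825 -0.1094  0.0812]
```

View pics/w17c.png

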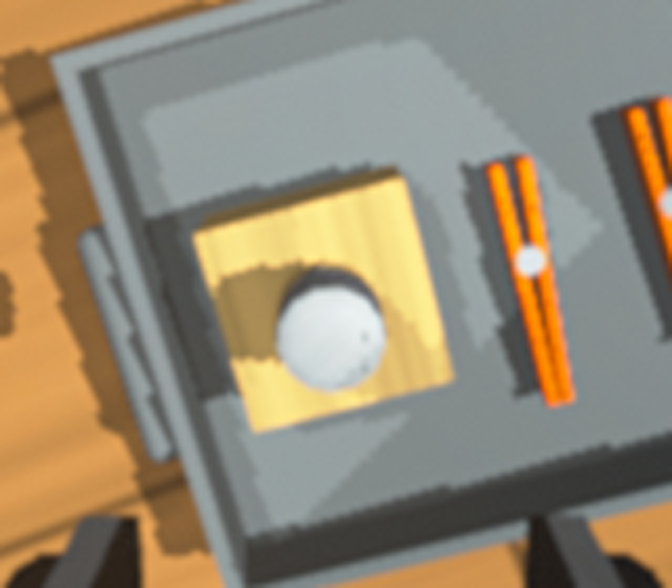

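View pics/s17c.png

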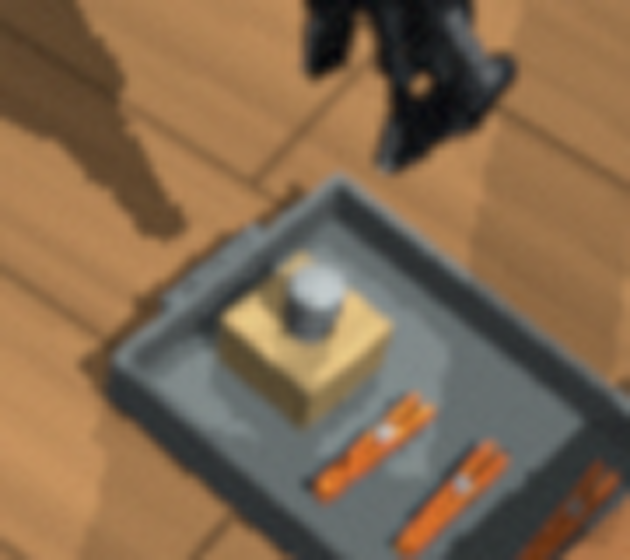

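View pics/s17.png

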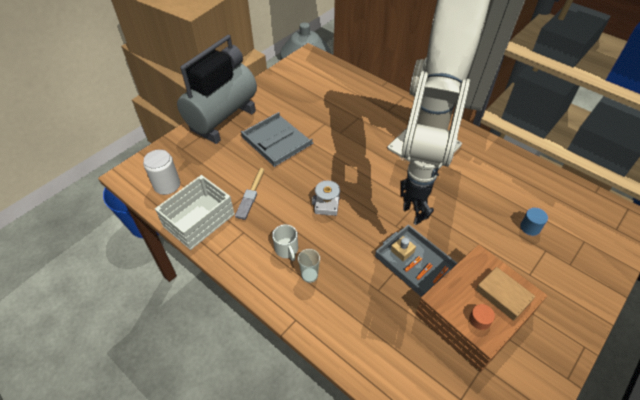

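The nozzle stands upright in the middle of the block. Its top is at wrist (319,200) against a predicted (318,200). The sleeve is forward, the bystanders are in place and the arm is clear.

```bash
python3 -c "
from cell import bot; bot.finish_job()"
```

```text
the job is handed in; nothing more can be done
```

The nozzle is uncoupled and standing upright in the holder's hole, and I handed the job in after about 22 s. No verdict was reported, so what follows rests on my own checks.

**What I did:** I pressed the sleeve back with a fingertip either side of the nozzle until it met its stop and the nozzle kicked up. Then I gripped the nozzle, pulled it straight out and lowered it into the hole until it met the floor. I let go and raised the arm clear.

**Last checks:**
- **Position:** The nozzle's top was within about 1 pixel (about 1 mm) of where the hole's axis predicts.
- **Height:** The networks put the grip 63–67 mm above the table, where fully home is 64 mm. The floor contact came at the expected height.
- **Surroundings:** The sleeve was forward with its bore empty, the bystanders looked unmoved, and the robot was touching nothing.

**What disagreed or was close:**
- **Sleeve force:** One reading while pressing the sleeve reached 23.2 N against the 25 N limit, then settled to 16.8 N.
- **Fingertip height:** With the fingers 50 mm apart, the fingertips sat about 30 mm behind the reported TCP, far more than the description implies. I worked from the pictures and contact forces instead.
- **Final pictures:** The wrist network did not find the hole, which the nozzle covered. It also reported a second nozzle on the bare table, which I ignored.

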